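# Ready the counting scale: cup turned mouth-up on the pan, piece wheel at three

## Task

Get the small-parts counting scale ready: turn the upside-down metal cup right way up and stand it mouth-up in the middle of the scale's round pan. Also roll the scale's black thumbwheel until its row of three dots is on top, in line with the two index posts beside the wheel. Do not let the cup drop or topple at any time, and leave the other things on the bench where they are.

Things in the scene. Friction and masses are not known exactly. Their poses are not given: they have to be found in the camera images.
- cup: Plain metal cup, straight, eight flat sides, no handle: 60 mm across flats, 70 mm tall, wall 3.5 mm, 0.10 to 0.19 kg. Loose; starts mouth-down on the bench. Origin: centre of the outside of its closed base (on top at the start). Its z runs from base to mouth: down at the start, up at the end. Its x, and every 45 degrees from it about z, is square to a flat. It lies on a flat without rolling.
- cup_mouth (a point): Centre of the cup's open rim, 70 mm from its origin along the cup's z.
- scale: White counting scale fixed to the bench, 240 (x) by 180 (y) mm, flat housing top 48 mm above the bench. Origin: centre of its underside. Its x runs from its front edge (nearer the robot, with the thumbwheel) to its rear (with the pan), z up.
- pan (a point): Centre of the top face of the scale's flat, rimless, round steel pan, 130 mm in diameter, 60 mm above the bench; it is 45 mm behind the scale's origin along its x. The pan does not move.
- wheel_top (a point): Top of the thumbwheel, a black rubber drum 48 mm in diameter, 30 mm wide, level axle along the scale's y 24 mm below this point. The point is 64 mm above the bench, 75 mm in front of the scale's origin, and does not turn. Two index posts (10 mm long, 3 mm thick) stand 18.5 mm to either side and end 5 mm lower.
- wheel (a joint): Thumbwheel angle, rad, stops at 0 and 3.3; grows as its top rolls along the scale's +x (away from the robot). The row of n white dots (1 to 5) is on top at 0.628 n: three at 1.885. Starts at 0.3 to 1.0. No clicks or spring; stiff axle (0.03 N m, 1.3 N at the rim), stays where left. A fingertip pressed on top with about 5 N and drawn along rolls it by friction, 1 rad per 24 mm.
- reel: Bystander: a small metal reel standing on its flange, 56 mm in diameter, 30 mm tall; origin under its centre. Leave alone.
- driver: Bystander: a screwdriver lying on the bench, handle black. Leave alone.
- fluxjar: Bystander: a capped jar, 48 mm in diameter, 42 mm tall; origin under its centre. Leave alone.
- board: Bystander: a green circuit board 100 by 70 mm, 16 to 18 mm tall with its parts, lying on the bench. Leave alone.
Not all that is in view belongs to the job. Leave any yellow look-alike of the cup alone.

How it is judged (in metres and radians):
At the end, for the whole second after the job is handed in: The cup stands still, mouth-up (within 0.1 rad of upright), on the scale's pan, its middle within 25 mm of the pan's centre; the thumbwheel shows three dots on top (joint within 0.22 rad of 1.885) (angle between cup's own z axis and vertical below 0.1 rad and horizontal distance between cup and pan below 0.025 m and height (world z) of cup between 0.055 and 0.065 m and linear speed of cup below 0.02 m/s and value of joint wheel between 1.665 and 2.105 rad); the robot touches nothing.
It fails at once if the reel is disturbed (moved more than 30 mm) (distance of reel from where it was at the start of the episode above 0.03 m).
It fails at once if the driver is disturbed (moved more than 30 mm) (distance of driver from where it was at the start of the episode above 0.03 m).
It fails at once if the fluxjar is disturbed (moved more than 30 mm) (distance of fluxjar from where it was at the start of the episode above 0.03 m).
It fails at once if the board is disturbed (moved more than 30 mm) (distance of board from where it was at the start of the episode above 0.03 m).
It fails at once if the cup is dropped or topples freely (moves faster than 0.45 m/s, as after a 10 mm fall, while the robot does not touch it) (linear speed of cup above 0.45 m/s and contact force between cup and the fingers below 0.05 N and contact force between cup and the arm below 0.05 N).
It also fails if it takes over 72 s, if anything falls off the work surface, if the arm or the gripper's body presses on something with over 40 N, if the wrist force passes 120 N, or if a joint passes its speed limit or range.

## Robot

A 6-joint arm with a two-finger parallel gripper is mounted at the origin on the work surface. World frame = base frame: x ahead of the robot, y to its left, z up, the work surface at z = 0. Lengths are in mm, angles in degrees, forces in N, time in s.
With the tool pointing down it reaches from about 325 to 775 mm from the base axis. Payload 5.5 kg.
Tool frame: the origin (TCP) lies on the mounting face of the last link; the fingertips stand 182 mm ahead of it and the grasp point (between the pads) lies 163 mm ahead of it; z points along the fingers, y is the line along which they close (so a half turn about z gives the same grasp; the last joint's range is limited). The gripper opens to 88 mm and grips with 3 to 60 N. Pads are 20 mm wide; open, the fingers measure 115 mm over their backs; the gripper's body (75 mm by 178 mm) begins 61 mm behind the grasp point.
Start: joints at [-69.998, 5.22, 70.514, -0, 104.267, -3.249], TCP at [236.854, -551.288, 404.631] pointing down, gripper open.
Joint ranges: [-164.24, 164.24], [-49.07, 125.15], [9.68, 141.18], [-86.29, 266.29], [3.28, 154.24], [-151.56, 151.56]. Speed limits (degrees/s): [147.25, 147.25, 172.46, 180, 180, 180].

## Interface

Orientations are given as a 3x3 rotation matrix whose columns are the frame's x, y, z axes.
In Python, from station import env gives the robot as it stands. Calls block until the motion is done:
- env.move_pose(position, orientation): joint-space move of the TCP to a pose.
- env.move_l(position, frame=None, velocity=150, stop_force=None): straight line of the TCP; frame=None keeps the orientation; velocity is the mean speed in mm/s. With stop_force (N) it stops when the force on the tool has changed by that much, and returns True; else False.
- env.movej(angles): joint-space move.
- env.let_go() and env.grasp(force=None): open the fingers fully, or close them until they stop; force is the grip in N (None keeps the last).
- env.wait(seconds).
- env.solve_ik(position, orientation): joint angles nearest the present ones, or None.
- env.read_state(): the state.
- env.camera(name): name is "scene" or "top"; returns a dict with "color" (384x512x3 uint8, blue, green, red), "vertical_fov" (degrees; the focal length in pixels is half the picture's height over the tangent of half this angle, whatever the lens; pixels are square), "cx", "cy" (the principal point, pixels), "rvec" (rotation vector, rad) and "tvec" (3), from world to camera coordinates, as OpenCV has them. Camera axes: x right, y down, z forward; pixel columns grow to the right and rows downward; lengths in mm; the calibration is good to about 2 mm. A picture is of the moment at which its call begins. There is no depth.
A pose or a line that the arm cannot do raises env.Unreachable and nothing moves.
- env.hand_in(): hands the job in; it is judged then, once.
Trained networks look in the newest picture that a camera, given by its name, has taken for a name from the list of things; names that differ only in an ending like _2 or _b are one class to them, and where a whole thing is asked for, a point or a joint stands for the part that bears it (a point fixed in the world has none). Each returns a list of dicts, best first, with "p" (0 to 1); they miss things now and then, are a little off and sometimes report something else, mostly with a low value. They report only what shows in the picture. A call takes as long as a camera call. They do not tell look-alikes from the thing itself.
- env.search_frame(camera, query): "position" ([x, y, z] in mm, in the coordinates of the camera as it stood for that picture, good to about 4 mm: the middle of the surface that is visible of it).
- env.pinpoint(camera, query): "position" ([x, y, z] in mm, in the coordinates of the camera as it stood for that picture, good to about 4 mm: a listed point, or the origin of a listed thing).
The state is a dict: "time_s": time; "joint_pos": joint angles; "joint_vel": joint speeds; "joint_torque": joint torques, N m; "ee_pos": TCP position; "orientation": TCP orientation; "ft_force": force on the tool from outside, world axes, zero at the start; "torque": the same for the moment, N m; "opening": opening from 0.0 (shut) to 1.0 (fully open); "finger_force": force on a finger pad.
Only numpy, scipy, OpenCV 4.12 (cv2) and the standard library are available. Lean on these libraries where they do the work, as an engineer would, in place of code of your own. Each camera call takes 0.05 s, during which the arm holds its last target. There are 200 camera calls.

## Working session

There is one attempt and no reset: what is moved stays moved. The work goes in short steps, each a Python script; the robot and the scene stay as the last script left them, time stands still between calls to the robot, and variables do not carry over. Pictures are saved under pics/ and viewed, at most 10 in all, crops included, and the job is handed in when it is done.

```bash
ls; mkdir -p pics; cat > h.py <<'E'
from station import env
import numpy as np, cv2
def snap(n,f=None):
    c=env.camera(n)
    if f: cv2.imwrite('pics/'+f,c['color'])
    R=cv2.Rodrigues(np.array(c['rvec'],float))[0]; t=np.array(c['tvec'],float).ravel()
    fl=c['color'].shape[0]/2/np.tan(np.radians(c['vertical_fov'])/2)
    return dict(R=R,t=t,f=fl,cx=c['cx'],cy=c['cy'],img=c['color'])
def w(c,p): return c['R'].T@(np.array(p)-c['t'])
def proj(c,P):
    q=c['R']@np.array(P,float)+c['t']; return np.array([c['f']*q[0]/q[2]+c['cx'],c['f']*q[1]/q[2]+c['cy']])
def atz(c,uv,z):
    d=c['R'].T@np.array([(uv[0]-c['cx'])/c['f'],(uv[1]-c['cy'])/c['f'],1]); o=-c['R'].T@c['t']
    return o+d*(z-o[2])/d[2]
E
python3 - <<'E'
from h import *
np.set_printoptions(precision=1,suppress=True)
for n in ('scene','top'):
    c=snap(n,n+'0.png'); print(n,c['f'],c['cx'],c['cy'],'cam',-c['R'].T@c['t'])
    for q in ('cup','pan','wheel_top','scale','reel','driver','fluxjar','board'):
        for d in env.pinpoint(n,q)[:3]:
            P=w(c,d['position']); print(q,round(d['p'],2),P,proj(c,P))
E
```

```text
pics
scene 494.69437268874645 260.34854767129434 185.38704922167145 cam [1121.1  994.3  798.2]
cup 0.86 [ 638.2 -233.9   67.5] [174.6 162. ]
cup 0.58 [ 517.8 -171.7   71.1] [219.7 158.8]
cup 0.3 [401.7 425.7  -0.8] [387.6 276.8]
pan 0.57 [641.7 187.3  58.9] [246.8 238. ]
wheel_top 0.76 [521.3 201.3  61.5] [291.  223.8]
scale 0.87 [598.6 193.6   0.8] [263.2 251.9]
scale 0.33 [642.4 186.7  57.9] [246.4 238.3]
reel 0.64 [706.8 -90.4  -0.7] [175.7 210.9]
driver 0.56 [ 700.3 -386.1   -2.4] [139.3 166.5]
fluxjar 0.52 [ 701.  -389.6    1.5] [138.5 165.1]
fluxjar 0.45 [ 344.8 -358.3   -1.7] [238.2 142.3]
board 0.56 [404.6 424.3  -1.2] [386.3 277. ]
board 0.19 [707.8 -91.7  -1.6] [175.2 211. ]
top 372.79831774390607 254.15296397963164 193.03722281930584 cam [ 331.8   -3.8 1139.5]
cup 0.63 [ 641.4 -234.8   69. ] [340.3 155.7]
pan 0.76 [645.2 188.2  57.1] [198.7 158.4]
pan 0.7 [ 705.  -387.3    1. ] [383.3 141.5]
wheel_top 0.79 [524.3 197.5  67. ] [194.3 197.3]
scale 0.79 [598.3 188.5  -3.5] [201.7 178. ]
reel 0.71 [709.5 -99.2   5.2] [292.1 141.6]
driver 0.84 [ 706.7 -388.3    5.1] [384.  140.6]
fluxjar 0.59 [ 344.2 -362.9   -3. ] [383.9 257.4]
board 0.97 [408.6 421.    0.3] [125.1 239.4]
```

```bash
python3 -c "
import cv2,numpy as np
a=cv2.imread('pics/scene0.png');b=cv2.imread('pics/top0.png')
cv2.imwrite('pics/both.png',cv2.resize(a,(800,600)))"
```

```text
(no output)
```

View pics/scene0.png

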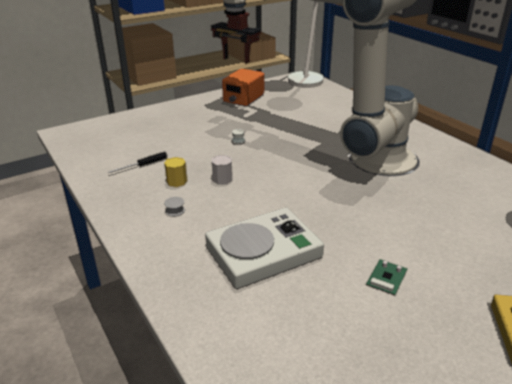

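View pics/top0.png

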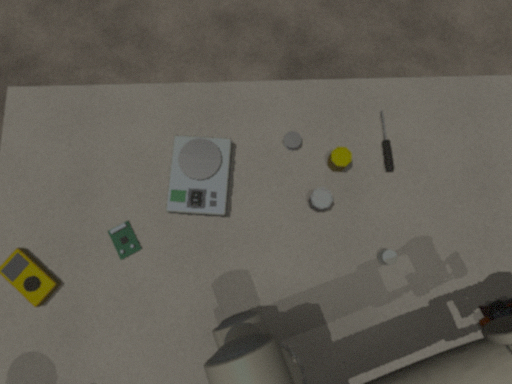

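Scene view: the plain metal cup is at (221,170), a yellow look-alike at (175,171), and the flux jar at (238,136). The reel is at (174,205) and the scale at (264,245). In the top view the metal cup is at (321,199), yellow at (341,158), jar at (388,257) and scale at (200,175). Could be taken for the cup: yellow (175,171), jar (238,136) and reel (174,205). I choose the grey one at scene (221,170) and check it in a crop.

```bash
cat >> h.py <<'E'
def crops(out,specs):
    t=[]
    for im,u,v,h in specs:
        u,v=int(u),int(v); t.append(cv2.resize(im[v-h:v+h,u-h:u+h],(300,300),interpolation=cv2.INTER_CUBIC))
    r=[np.hstack(t[i:i+2]) for i in range(0,len(t),2)]
    cv2.imwrite('pics/'+out,np.vstack(r))
E
python3 - <<'E'
from h import *
np.set_printoptions(precision=1,suppress=True)
a=cv2.imread('pics/scene0.png');b=cv2.imread('pics/top0.png')
crops('c1.png',[(a,221,170,18),(b,321,199,18),(a,291,226,16),(b,196,198,16)])
c=snap('top')
print('cup base top rays', atz(c,(321,197.5),70))
for p in [(176,137),(231,137),(225,215),(168,211)]: print(atz(c,p,48))
# reachability: tool pitched, horizontal dir at azimuth az, roll sign
def Rt(az,p,s):
    d=np.array([np.cos(az),np.sin(az),0]); z=np.cos(p)*d+np.array([0,0,-np.sin(p)])
    y=s*np.cross([0,0,1],d); return np.column_stack([np.cross(y,z),y,z])
for nm,C in (('cup',[518,-172,45]),('cupup',[518,-172,150]),('mid',[450,0,40]),('pan',[643,188,105]),('panup',[643,188,150])):
  for p in (45,60,75):
    for azd in range(-180,180,30):
        r=[]
        for s in (1,-1):
            R=Rt(np.radians(azd),np.radians(p),s); q=env.solve_ik(list(np.array(C)-163*R[:,2]),R)
            r.append(None if q is None else np.round(q).astype(int).tolist())
        if any(r): print(nm,p,azd,r)
E
```

```text
cup base top rays [ 516.8 -172.1   70. ]
[717.6 261.   48. ]
[713.9  91.   48. ]
[473.  109.1  48. ]
[487.7 278.8  48. ]
cup 45 -180 [[-15, 38, 60, -13, 125, 71], [-15, 38, 60, -13, 125, -109]]
cup 45 -150 [[-7, 31, 70, -28, 115, 49], [-7, 31, 70, -28, 115, -131]]
cup 45 -120 [[0, 18, 86, -39, 99, 31], [0, 18, 86, -39, 99, -149]]
cup 45 -90 [[3, 2, 105, -46, 81, 14], None]
cup 45 -60 [[-1, -18, 123, -46, 58, -12], None]
cup 45 -30 [[-16, -36, 135, -16, 38, -67], [-16, -36, 135, -16, 38, 113]]
cup 45 0 [[-37, -33, 133, 35, 47, -144], [-37, -33, 133, 35, 47, 36]]
cup 45 30 [None, [-47, -13, 119, 47, 70, -2]]
cup 45 60 [None, [-47, 6, 100, 43, 90, -23]]
cup 45 90 [[-41, 22, 82, 34, 107, 140], [-41, 22, 82, 34, 107, -40]]
cup 45 120 [[-33, 33, 67, 22, 120, 121], [-33, 33, 67, 22, 120, -59]]
cup 45 150 [[-24, 39, 59, 5, 127, 97], [-24, 39, 59, 5, 127, -83]]
cup 60 -180 [[-17, 26, 71, -9, 112, 72], [-17, 26, 71, -9, 112, -108]]
cup 60 -150 [[-11, 20, 78, -20, 105, 48], [-11, 20, 78, -20, 105, -132]]
cup 60 -120 [[-6, 10, 90, -27, 93, 26], None]
cup 60 -90 [[-5, -2, 103, -31, 79, 1], None]

[... 9063 characters left out ...]
52, 3, 113, 103], [12, 30, 52, 3, 113, -77]]
panup 75 -150 [[15, 30, 51, -4, 113, 74], [15, 30, 51, -4, 113, -106]]
panup 75 -120 [[18, 27, 56, -10, 109, 46], [18, 27, 56, -10, 109, -134]]
panup 75 -90 [[20, 21, 63, -14, 101, 18], None]
panup 75 -60 [[21, 14, 71, -15, 92, -10], None]
panup 75 -30 [[19, 8, 78, -11, 84, -41], [19, 8, 78, -11, 84, 139]]
panup 75 0 [[15, 4, 83, -4, 79, -74], [15, 4, 83, -4, 79, 106]]
panup 75 30 [[11, 3, 83, 5, 80, -109], [11, 3, 83, 5, 80, 71]]
panup 75 60 [[8, 7, 79, 12, 85, -143], [8, 7, 79, 12, 85, 37]]
panup 75 90 [None, [6, 13, 72, 15, 93, 7]]
panup 75 120 [None, [7, 20, 64, 14, 102, -21]]
panup 75 150 [[9, 26, 56, 10, 109, 131], [9, 26, 56, 10, 109, -49]]
```

View pics/c1.png

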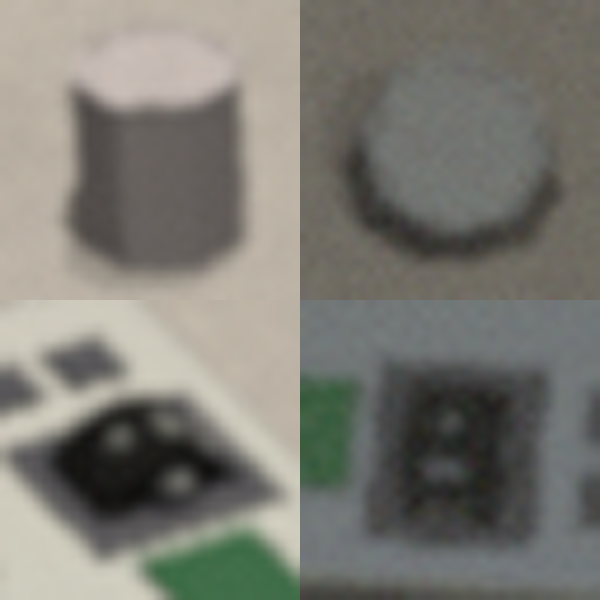

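The crop shows the grey eight-sided metal cup, mouth-down, with a flat roughly facing the camera. I put its flat normals at about 60° mod 45°. On the wheel, the one-dot row is just behind the top and the two-dot row is coming up. Plan: grasp at 45° pitch, roll, lay the cup on a flat, regrasp from the mouth side and roll onto the pan.

```bash
cat >> h.py <<'E'
np.set_printoptions(precision=1,suppress=True)
def Rt(azd,pd,s):
    az,p=np.radians([azd,pd]); d=np.array([np.cos(az),np.sin(az),0]); z=np.cos(p)*d+np.array([0,0,-np.sin(p)])
    y=s*np.cross([0,0,1],d); return np.column_stack([np.cross(y,z),y,z])
def tcp(C,R,back=0): return list(np.array(C,float)-(163+back)*R[:,2])
def st(m=''):
    s=env.read_state(); R=np.array(s['orientation']); print(m,'t',round(s['time_s'],1),'gp',np.array(s['ee_pos'])+163*R[:,2],'F',np.array(s['ft_force']),'open',round(s['opening'],3),'ff',s['finger_force'])
E
python3 - <<'E'
from h import *
G=[517,-172,45]; R=Rt(60,45,-1); L=[450,-80,0]; R1=Rt(120,45,1); R2=Rt(-60,45,1); R3=Rt(-4.7,45,-1)
for n,C,r in (('lay',[450,-80,31],R1),('re',[440,-63,31],R2),('reup',[440,-63,150],R2),('pan',[643,188,105],R3)): print(n,env.solve_ik(tcp(C,r),r))
env.move_pose(tcp(G,R,120),R); st('pre')
env.move_l(tcp(G,R)); env.grasp(25); st('grasped')
env.move_l(list(np.array(tcp(G,R))+[0,0,100]),velocity=100); st('lifted')
snap('scene','lift.png')
a=cv2.imread('pics/lift.png'); cv2.imwrite('pics/lift_c.png',cv2.resize(a[60:260,120:320],(600,600),interpolation=cv2.INTER_CUBIC))
E
```

```text
lay [-29.6  19.   86.8  23.  113.2 122.1]
re [ 17.8 -27.2 130.6 -46.6  71.9   1.1]
reup [ 17.8 -34.4 122.8 -44.2  82.6  -9.9]
pan [ 22.5 -12.1 111.1 -28.3  43.  131.5]
pre t 2.4 gp [ 474.6 -246.3  130.4] F [-0.3 -0.9  0.7] open 0.995 ff 0.0
grasped t 3.9 gp [ 516.9 -172.2   45.3] F [-3.5 -0.7  2.9] open 0.684 ff 24.999433080665767
lifted t 5.1 gp [ 516.7 -171.8  144. ] F [-0.3 -0.3 -2.4] open 0.683 ff 24.998502214439213
```

View pics/lift_c.png

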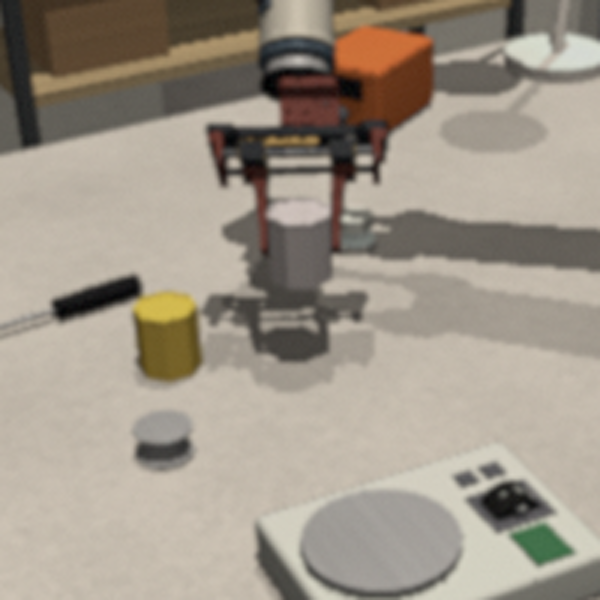

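The cup is held level on its flats at crop (300,245), with an opening of 60.2 mm. Next I roll it and lay it on a flat.

```bash
python3 - <<'E'
from h import *
R1=Rt(120,45,1)
env.move_pose(tcp([450,-80,150],R1),R1); st('rolled')
env.move_l(tcp([450,-80,38],R1),velocity=120)
print(env.move_l(tcp([450,-80,25],R1),velocity=12,stop_force=3)); st('down')
snap('scene','lay.png')
a=cv2.imread('pics/lay.png'); cv2.imwrite('pics/lay_c.png',cv2.resize(a[80:280,150:350],(600,600),interpolation=cv2.INTER_CUBIC))
E
```

```text
rolled t 7.3 gp [450.  -80.1 149.9] F [-0.9  0.3 -1.8] open 0.686 ff 24.99838823452592
True
down t 9.1 gp [449.9 -80.   30. ] F [ 0.2 -1.6  4.8] open 0.683 ff 24.99814761802554
```

View pics/lay_c.png

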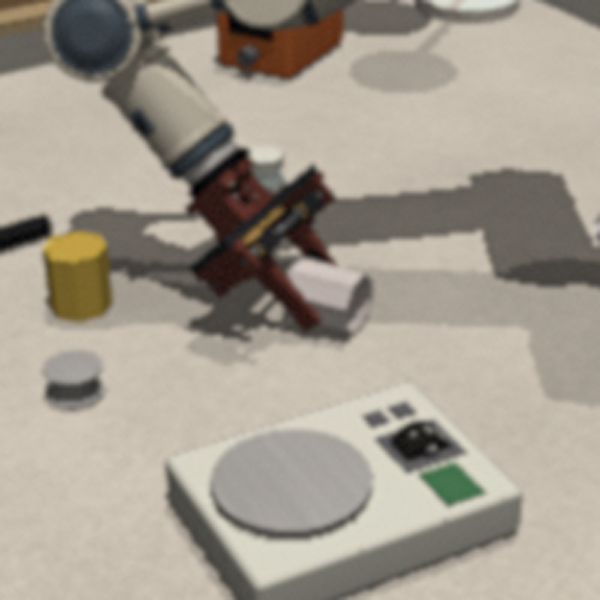

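The cup lies on a flat with its mouth to the right at crop (345,300), grasp point at z = 30. Now I regrasp from the mouth side, roll and lift.

```bash
python3 - <<'E'
from h import *
R1=Rt(120,45,1); R2=Rt(-60,45,1); R3=Rt(-4.7,45,-1)
env.let_go(); env.wait(0.2)
env.move_l(tcp([450,-80,30],R1,110),velocity=150)
env.move_l(list(np.array(tcp([450,-80,30],R1,110))+[0,0,120]),velocity=250)
C=[440,-62.7,31]
env.move_pose(tcp(C,R2,120),R2); st('pre2')
env.move_l(tcp(C,R2),velocity=120); st('at'); env.grasp(25); st('grasp2')
env.move_l(list(np.array(tcp(C,R2))+[0,0,130]),velocity=120); st('lift2')
env.move_pose(tcp([643,187.8,190],R3),R3); st('overpan')
snap('scene','over.png')
a=cv2.imread('pics/over.png'); cv2.imwrite('pics/over_c.png',cv2.resize(a[80:280,150:350],(600,600),interpolation=cv2.INTER_CUBIC))
E
```

```text
pre2 t 13.4 gp [397.6  10.6 115.7] F [ 0.6  0.1 -0. ] open 1.001 ff 0.0
at t 14.5 gp [440.2 -62.5  31.5] F [ 0.  -0.4 -0.5] open 1.0 ff 0.0
grasp2 t 15.1 gp [440.1 -62.6  31.2] F [-1.6  1.6  1.9] open 0.683 ff 25.000222601374844
lift2 t 16.3 gp [439.6 -62.8 159.8] F [-0.4  0.1 -2.3] open 0.683 ff 24.999145572219277
overpan t 18.3 gp [642.8 187.6 189.6] F [ 0.4  0.3 -1.8] open 0.68 ff 24.999029274840723
```

View pics/over_c.png

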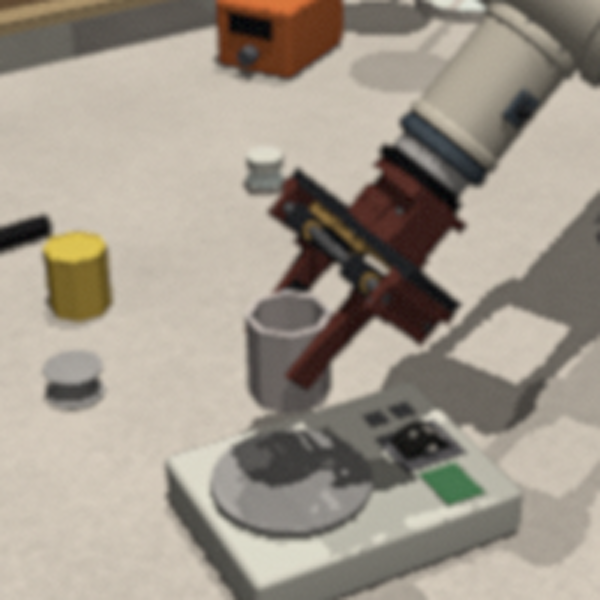

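The cup is mouth-up over the pan, crop (288,350). Next I lower it, release, back off, then start on the wheel: roll it back to its 0 stop, then go forward 1.885 rad in strokes.

```bash
cat >> h.py <<'E'
D=np.array([np.cos(np.radians(-4.7)),np.sin(np.radians(-4.7)),0]); W=np.array([523.5,198,64.])
def tip(P): return list(np.array(P,float)+[0,0,182])
def stroke(a,b,press=5,log=True):
    env.move_l(tip(W+D*a+[0,0,6]),velocity=120)
    hit=env.move_l(tip(W+D*a-[0,0,6]),velocity=12,stop_force=press)
    s=env.read_state(); z=s['ee_pos'][2]-182; f0=np.array(s['ft_force'])
    P=W+D*b; P[2]=z; env.move_l(tip(P),velocity=25)
    s=env.read_state()
    if log: print('hit',hit,'z',round(z,1),'F0',f0,'F1',np.array(s['ft_force']),'x',(np.array(s['ee_pos'])-W)@D,'t',round(s['time_s'],1))
    env.move_l(tip(P+[0,0,8]),velocity=60)
E
python3 - <<'E'
from h import *
R3=Rt(-4.7,45,-1); C=[643,187.8,0]
env.move_l(tcp([643,187.8,112],R3),velocity=120)
print(env.move_l(tcp([643,187.8,100],R3),velocity=12,stop_force=3)); st('down')
env.let_go(); env.wait(0.2)
env.move_l(tcp([643,187.8,106],R3,110),velocity=120)
Rd=np.column_stack([np.cross(D,[0,0,-1]),D,[0,0,-1]])
if env.solve_ik(tip(W+[0,0,40]),Rd) is None: Rd=np.column_stack([np.cross(-D,[0,0,-1]),-D,[0,0,-1]])
env.move_pose(tip(W-D*20+[0,0,90]),Rd); env.grasp(5); st('above')
env.move_l(tip(W+[0,0,20]),velocity=150)
stroke(7,-8); stroke(7,-8)
E
```

```text
True
down t 19.8 gp [643.1 187.9 104.9] F [0.7 0.4 2.6] open 0.682 ff 25.000051892129704
above t 24.7 gp [503.6 199.6 173. ] F [ 0.1 -0.3  0.7] open 0.004 ff 0.0
hit True z 63.9 F0 [-0.9 -0.3  3.6] F1 [-1.3  0.3  3.8] x -8.252656286606593 t 27.0
hit True z 64.0 F0 [0.7 0.1 3.2] F1 [0.5 0.4 3. ] x -8.251326691047797 t 28.9
```

```bash
python3 - <<'E'
from h import *
env.move_l(tip(W-D*60+[0,0,60]),velocity=200)
a=snap('scene')['img'];b=snap('top')['img']
crops('c2.png',[(a,250,235,30),(b,198,180,30),(a,291,226,16),(b,196,198,16)])
E
```

```text
(no output)
```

View pics/c2.png

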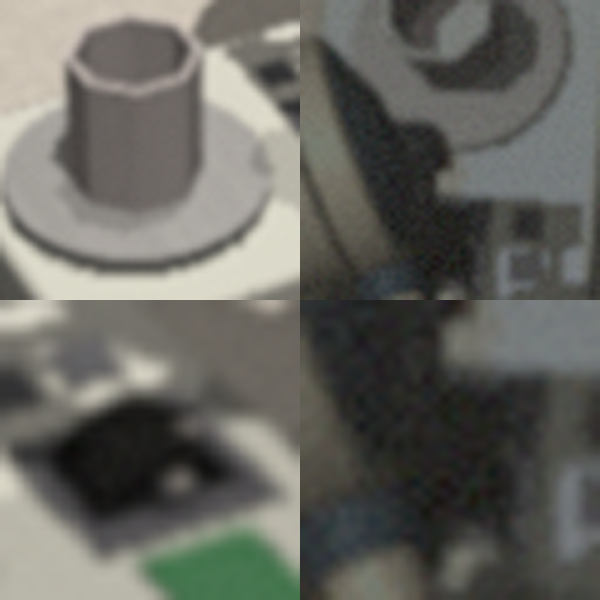

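The cup stands upright near the middle of the pan. The wheel's dots have rolled out of the scene camera's sight; the light spot at crop (180,480) is the near post. That fits the 0 stop. I'll do one firmer back stroke, then three forward strokes of 15.1 mm.

```bash
python3 - <<'E'
from h import *
env.move_l(tip(W+D*7+[0,0,25]),velocity=200)
stroke(7,-8,7)
for i in range(3): stroke(-7.5,7.6,7)
env.move_l(tip(W+[0,0,140]),velocity=200)
R=np.array(env.read_state()['orientation'])
env.move_pose([400,-250,350],R); st()
a=snap('scene')['img'];b=snap('top')['img']
crops('c3.png',[(a,250,235,30),(b,198,180,30),(a,291,226,16),(b,196,198,16)])
E
```

```text
hit True z 64.0 F0 [ 0.4 -0.4  3.3] F1 [-1.5 -0.7  4.5] x -8.457314843527543 t 32.0
hit True z 63.6 F0 [-1.1  0.1  5.4] F1 [0.5 0.5 4.7] x 7.726330111799803 t 34.0
hit True z 63.6 F0 [-1.4 -0.4  4.6] F1 [-0.1  0.8  4.4] x 7.732390564362199 t 36.0
hit True z 63.6 F0 [-1.3  0.7  5.6] F1 [1.5 1.  4.8] x 7.7532582103444145 t 37.9
 t 40.7 gp [ 399.3 -249.8  187. ] F [-0.7  0.8  0.2] open 0.006 ff 0.0
```

View pics/c3.png

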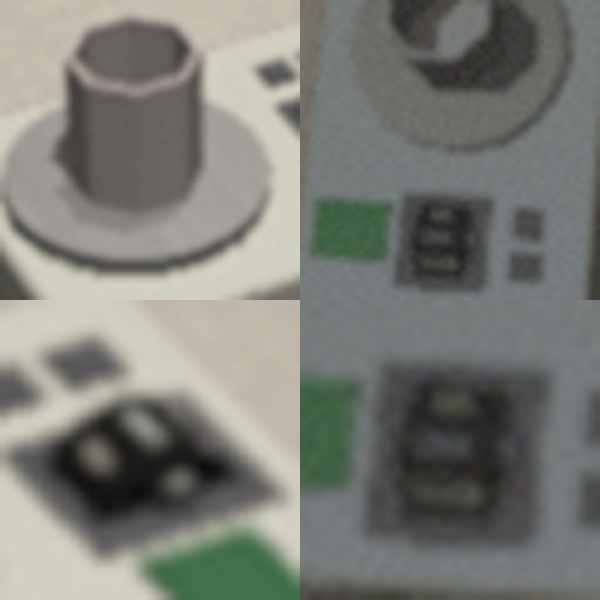

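```bash
python3 - <<'E'
from h import *
c=snap('top'); g=c['img'].astype(float).sum(2)/3
print('profile',[(v,round(g[v,194:198].mean(),1)) for v in range(186,210)])
for n,X in (('posts',[W+18.5*np.array([-D[1],D[0],0])*s-[0,0,5] for s in(1,-1)]),):
    print(n,[proj(c,x) for x in X])
s=snap('scene'); print('scene posts',[proj(s,W+18.5*np.array([-D[1],D[0],0])*k-[0,0,5]) for k in (1,-1)])
for th in (1.6,1.885,2.15):
    r=[]
    for n in (2,3,4):
        f=th-.628*n; P=W+D*24*np.sin(f)-[0,0,24*(1-np.cos(f))]; r.append(np.hstack([proj(c,P),proj(s,P)]))
    print(th,*r)
E
```

```text
profile [(186, np.float64(121.4)), (187, np.float64(120.3)), (188, np.float64(102.8)), (189, np.float64(81.2)), (190, np.float64(67.6)), (191, np.float64(55.7)), (192, np.float64(63.7)), (193, np.float64(67.4)), (194, np.float64(49.2)), (195, np.float64(45.2)), (196, np.float64(59.5)), (197, np.float64(67.4)), (198, np.float64(61.9)), (199, np.float64(46.0)), (200, np.float64(40.5)), (201, np.float64(55.8)), (202, np.float64(68.2)), (203, np.float64(62.7)), (204, np.float64(49.8)), (205, np.float64(58.0)), (206, np.float64(71.0)), (207, np.float64(79.8)), (208, np.float64(100.0)), (209, np.float64(119.2))]
posts [array([188.4, 197.6]), array([200.8, 198.4])]
scene posts [array([293.3, 228.2]), array([285.7, 220.4])]
1.6 [194.7 195.1 286.7 224. ] [194.1 200.  291.8 222.2] [194.3 204.6 295.9 223.5]
1.885 [195.1 193.3 284.6 225.7] [194.3 197.7 289.5 222.7] [194.1 202.7 294.3 222.5]
2.15 [195.5 192.1 282.9 227.7] [194.6 195.7 287.3 223.6] [194.1 200.7 292.4 222.2]
```

The three-dot row lies in line with the posts: measured row 197.1 px against 197.7 predicted, so about 1.9 rad, which agrees with the stroke count from the stop. The cup stands near the middle of the pan and the robot is clear of everything.

```bash
python3 - <<'E'
from h import *
print(env.hand_in())
E
```

```text
the job is handed in; nothing more can be done
None
```

The job is handed in at about 41 s: the cup stands mouth-up near the middle of the pan and the wheel shows three dots on top at about 1.9 rad by my measurement; the hand-in returned no verdict.

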